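# Screen an amplifier module in nested shield covers

## Task

Get the small amplifier module screened for a test: slide it square up against the middle of the connector panel, slide the smaller open-fronted shield cover over it until its open front meets the panel, then the larger cover over that one in the same way, and swing the clamp bar shut across behind them. Slide the parts flat along the bench, never lifting or tipping them, and leave the other things on the bench where they are.

Things in the scene. Friction and masses are not known exactly. Their poses are not given: they have to be found in the camera images.
- panel_face (a point): Fixed upright aluminium connector panel 110 mm wide, 62 high, 8 thick, two brass connectors on its back; place and yaw vary. Point: on the bench at the middle of its front face. y points straight into the panel (parts are slid along +y), x along the panel, z up. The lane is the flat bench on the -y side.
- module_c (a point): Amplifier module: loose solid aluminium block with a green circuit board on top, 28 mm wide (x), 60 long (y), 19 high (top parts to 25), 0.09-0.15 kg. Point: its centre, half-way up; y points to the end that meets the panel. Starts about in line with the panel's middle, end some 45-75 mm from it. Home: centre 30 mm before the face.
- inner_c (a point): Smaller shield cover: loose steel box with no bottom and no front end, window in its top, 44 mm wide (x), 74 long (y), 29 high; inside 39 wide, 26 high; about 0.1 kg. Point: middle of its outside, half-way up; y points out of the open front, closed back at y=-37. Starts beside the lane, farther off than the module, front to the panel. Home: centre 37 mm before the face.
- outer_c (a point): Larger shield cover, same shape: 60 mm wide (x), 90 long (y), 38 high; inside 55 wide, 35 high; about 0.14 kg. Point: middle of its outside, half-way up; y points out of the open front, closed back at y=-45. Starts on the other side of the lane from the smaller cover (which side varies). Home: centre 45 mm before the face, over the smaller cover.
- bar_pivot (a point): Pivot of the clamp bar, on a fixed 12 mm thick, 36 mm high post at x=+62, y=-106 mm in panel_face's frame; point 24 mm above the bench, axes parallel to panel_face's. A 5 mm high foot strip joins post and panel at x=+61 to +73.
- bar (a joint): Clamp bar: steel, 88 mm long from the pivot, 10 wide, 18 to 30 mm above the bench; black upright pin 10 mm thick, 75 mm from the pivot, top at 54 mm. Swings level; angle in rad: 0 shut (stop; points to panel_face -x, across the lane behind the covers), pi/2 points to -y, 2.7 open stop. Turn it anticlockwise seen from above to open. Stiff (0.03 N m), stays where left. Starts 1.9 to 2.5.
- capacitor: Bystander: black upright cylinder 24 mm across, 35 mm high; origin at the middle of its underside.
- jar: Bystander: small closed jar 40 mm across, 50 mm high; origin at the middle of its underside.
- spare_board: Bystander: spare green circuit board 40 x 50 mm, up to 14 mm high; origin at the middle of its underside.
- attenuator: Bystander: stepped brass attenuator standing on end, 24 mm across, 40 mm high; origin at the middle of its underside.

How it is judged:
On the way, in this order (a step that is already met when the one before it is completed fails the run):
1. the module is square against the panel, within 5 mm, near its middle (y of module_c in the frame of panel_face above -0.035 m and angle between the y axis of module_c and the y axis of panel_face, either way round below 0.1 rad and x of module_c in the frame of panel_face between -0.015 and 0.015 m), for 0.2 s.
2. the smaller cover is over the module with its front within 5 mm of the panel (all of step 1 and y of inner_c in the frame of panel_face above -0.042 m and angle between the y axis of inner_c and the y axis of panel_face, either way round below 0.1 rad and x of inner_c in the frame of module_c between -0.008 and 0.008 m), for 0.2 s.
3. the larger cover is over the smaller one with its front within 5 mm of the panel (all of step 2 and y of outer_c in the frame of panel_face above -0.05 m and angle between the y axis of outer_c and the y axis of panel_face, either way round below 0.1 rad and x of outer_c in the frame of inner_c between -0.009 and 0.009 m), for 0.2 s.
4. the clamp bar is swung shut behind the covers (all of step 3 and value of joint bar below 0.12 rad), for 0.2 s.
At the end, for the whole second after the job is handed in: Module end and both covers' fronts within 5 mm of the panel and square to it within 0.1 rad; module within 15 mm of the panel's middle, inside the smaller cover, itself inside the larger; clamp bar shut within 0.12 rad; all at rest (all of step 4 and linear speed of each of module, inner, outer below 0.01 m/s); the robot touches nothing.
It fails at once if the module is lifted or tipped off the bench (more than 15 mm or 0.3 rad) (height (world z) of module_c above 0.0245 m or angle between module_c's own z axis and vertical above 0.3 rad).
It fails at once if the smaller cover is lifted or tipped off the bench (more than 15 mm or 0.3 rad) (height (world z) of inner_c above 0.0295 m or angle between inner_c's own z axis and vertical above 0.3 rad).
It fails at once if the larger cover is lifted or tipped off the bench (more than 15 mm or 0.3 rad) (height (world z) of outer_c above 0.034 m or angle between outer_c's own z axis and vertical above 0.3 rad).
It fails at once if a bystander (capacitor, jar, spare board, attenuator) is pushed more than 30 mm or knocked over (distance of any of capacitor, jar, spare_board, attenuator from where it was at the start of the episode above 0.03 m or angle between any of capacitor, jar, spare_board, attenuator's own z axis and vertical above 0.5 rad).
It also fails if it takes over 72 s, if anything falls off the work surface, if the arm or the gripper's body presses on something with over 40 N, if the wrist force passes 120 N, or if a joint passes its speed limit or range.

## Robot

A 6-joint arm with a two-finger parallel gripper is mounted at the origin on the work surface. World frame = base frame: x ahead of the robot, y to its left, z up, the work surface at z = 0. Lengths are in m, angles in rad, forces in N, time in s.
With the tool pointing down it reaches from about 0.275 to 1 m from the base axis. Payload 8.4 kg.
Tool frame: the origin (TCP) lies on the centre line of the jaws, within the pads' length; the fingertips stand 17 mm ahead of it and the grasp point (between the pads) lies 2 mm behind it (bot.tcp_to_tips is the y of the fingertips in the tool frame, in m); y points along the fingers, z is the direction in which the jaws open and shut, and the axes are right-handed (so a half turn about y gives the same grasp; the last joint's range is limited). The gripper opens to 85 mm and grips with 20 to 120 N. Pads are 22 mm wide; open, the fingers measure 114 mm over their backs; the gripper's body (76 mm by 85 mm) begins 54 mm behind the grasp point. The pads swing forward as they close: fully open they stand 13 mm farther back than shut.
Start: joints at [1.103, 0.353, 1.633, -0, 1.155, -0.002], TCP at [0.281, 0.558, 0.248] pointing down, gripper open.
Joint ranges: [-2.63, 2.63], [-0.92, 2.1], [0.06, 2.66], [-1.3, 4.44], [0, 2.69], [-3.02, 3.02]. Speed limits (rad/s): [2.22, 2.22, 2.79, 3.14, 3.14, 3.14].

## Interface

Orientations are given as a unit quaternion [x, y, z, w].
In Python, from workcell import bot, hand, kinematics, get_obs, vision, hand_in gives the robot as it stands. The module is installed in compiled form; this text tells all that it offers. Calls block until the motion is done:
- bot.reach(position, orientation): joint-space move of the TCP to a pose.
- bot.servo_line(position, ori=None, velocity=0.15): straight line of the TCP; ori=None keeps the orientation; velocity is the mean speed in m/s.
- bot.goto_joints(angles): joint-space move.
- hand.move_gripper(opening, strength=None): finger opening in m; strength is the grip in N (None keeps the last); returns when the fingers have stopped.
- bot.dwell(seconds).
- kinematics.solve_ik(position, orientation): joint angles nearest the present ones, or None.
- get_obs(): the state.
- vision.read_camera(name): name is "scene" or "side" or "wrist"; returns a dict with "frame" (400x640x3 uint8, red, green, blue), "intrinsics" (3x3 intrinsics, pixels), "view" (4x4, takes a point from world to camera coordinates). Camera axes: x right, y down, z forward; pixel columns grow to the right and rows downward; lengths in m; the calibration is good to about 2 mm. The wrist camera is an equidistant fisheye: a pixel r from the principal point sees the ray r / f radians off the axis. A picture is of the moment at which its call begins. There is no depth.
A pose or a line that the arm cannot do raises bot.IKError and nothing moves.
- hand_in(): hands the job in, once; it reports no verdict.
The state is a dict: "time_s": time; "joint_pos": joint angles; "joint_vel": joint speeds; "joint_efforts": joint torques, N m; "position": TCP position; "orientation": TCP orientation; "wrist_force": force on the tool from outside, world axes, zero at the start; "ft_torque": the same for the moment, N m; "gripper_width": finger opening in m.
Only numpy, scipy, OpenCV 4.12 (cv2) and the standard library are available. Lean on these libraries where they do the work, as an engineer would, in place of code of your own. Each camera call takes 0.05 s, during which the arm holds its last target.

## Working session

There is one attempt and no reset: what is moved stays moved. The work goes in short steps, each a Python script; the robot and the scene stay as the last script left them, time stands still between calls to the robot, and variables do not carry over. Pictures are saved under pics/ and viewed, and the job is handed in when it is done.

```bash
ls; mkdir -p pics; python3 - <<'E'
from workcell import bot, hand, kinematics, get_obs, vision
import cv2, numpy as np
for n in ["scene","side","wrist"]:
    r=vision.read_camera(n); cv2.imwrite(f"pics/{n}0.png",r["frame"][:,:,::-1]); np.savez(f"pics/{n}0.npz",**r)
    print(n,r["intrinsics"].tolist(),np.round(r["view"],4).tolist())
o=get_obs();print(o["time_s"],o["position"],o["orientation"],o["gripper_width"],bot.tcp_to_tips)
E
```

```text
pics
scene [[408.898748680162, 0.0, 313.5174304819605], [0.0, 408.898748680162, 197.09546974715008], [0.0, 0.0, 1.0]] [[-0.8688, 0.4952, -0.0073, 0.5414], [0.2997, 0.514, -0.8037, -0.1023], [-0.3942, -0.7004, -0.595, 0.8818], [0.0, 0.0, 0.0, 1.0]]
side [[407.64515127868714, 0.0, 324.0109422381899], [0.0, 407.64515127868714, 197.1225708442387], [0.0, 0.0, 1.0]] [[0.9969, -0.0789, -0.008, -0.5979], [-0.0661, -0.7713, -0.633, -0.0012], [0.0438, 0.6316, -0.7741, 0.9149], [0.0, 0.0, 0.0, 1.0]]
wrist [[309.70691628693146, 0.0, 319.7798721190261], [0.0, 309.70691628693146, 203.30679101819675], [0.0, 0.0, 1.0]] [[0.4482, 0.8939, -0.0016, -0.6246], [0.8461, -0.4237, 0.3236, -0.0414], [0.2886, -0.1464, -0.9462, 0.3804], [0.0, 0.0, 0.0, 1.0]]
0.15 [0.2805591  0.55811304 0.24771669] [ 0.68839072 -0.16329624  0.1631046  -0.68764049] 0.08521359706833714 0.017
```

View pics/scene0.png

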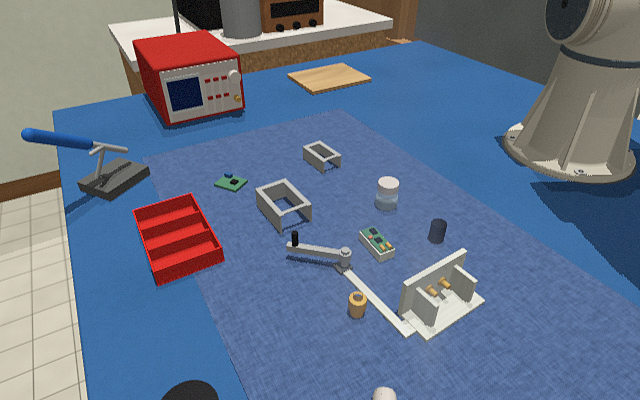

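View pics/side0.png

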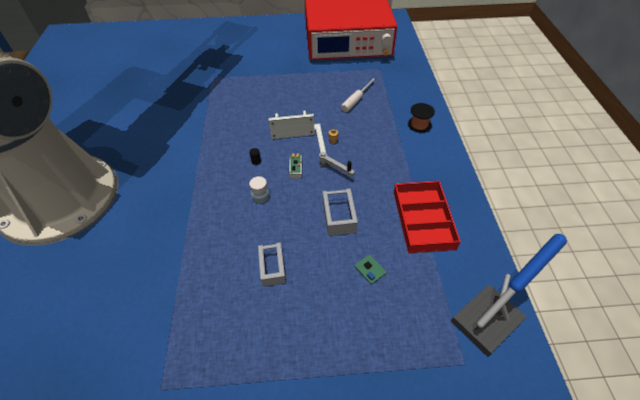

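View pics/wrist0.png

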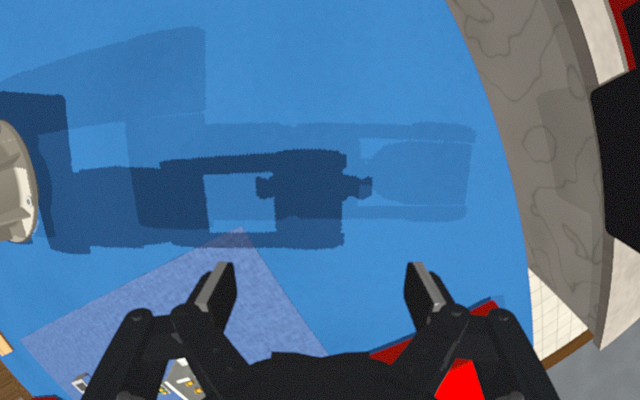

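The side view shows the panel at about (292,127), the module at (296,166), the smaller cover at (272,263), the larger cover at (340,211) and the bar pivot near (323,158). I'll enlarge the pictures to measure them.

```bash
python3 - <<'E'
import cv2
s=cv2.imread("pics/side0.png"); c=cv2.imread("pics/scene0.png")
cv2.imwrite("pics/sA.png",cv2.resize(s[95:215,240:400],None,fx=5,fy=5,interpolation=cv2.INTER_CUBIC)[:600])
cv2.imwrite("pics/sB.png",cv2.resize(s[180:300,240:400],None,fx=5,fy=5,interpolation=cv2.INTER_CUBIC))
cv2.imwrite("pics/cA.png",cv2.resize(c[220:340,340:500],None,fx=5,fy=5,interpolation=cv2.INTER_CUBIC))
cv2.imwrite("pics/cB.png",cv2.resize(c[130:280,210:410],None,fx=4,fy=4,interpolation=cv2.INTER_CUBIC))
E
```

```text
(no output)
```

View pics/sA.png

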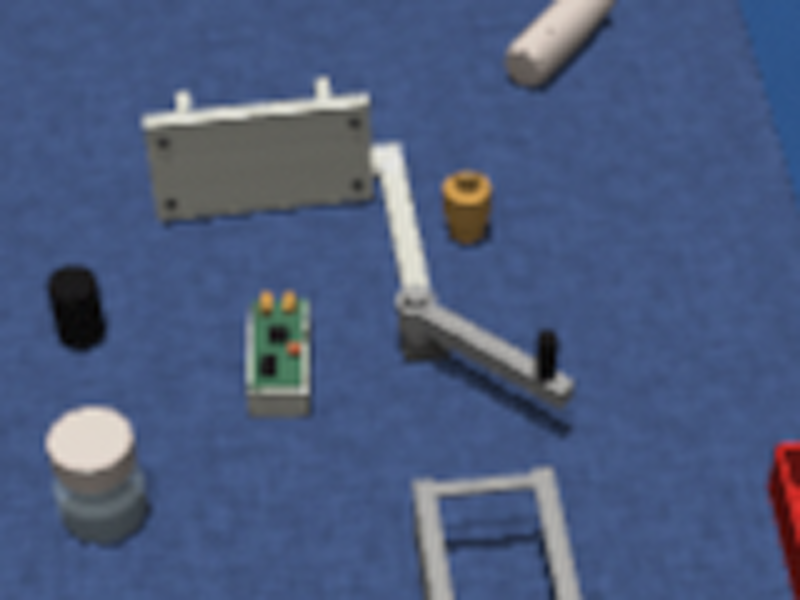

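View pics/sB.png

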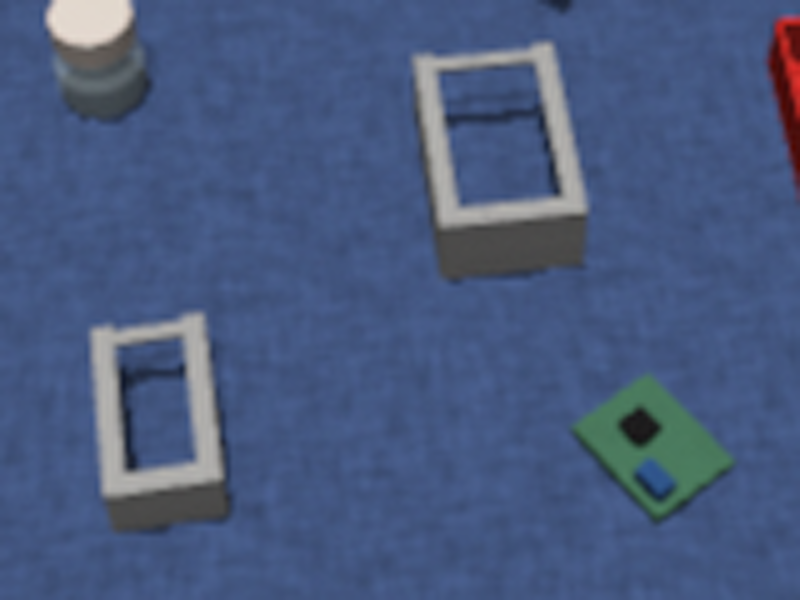

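View pics/cA.png

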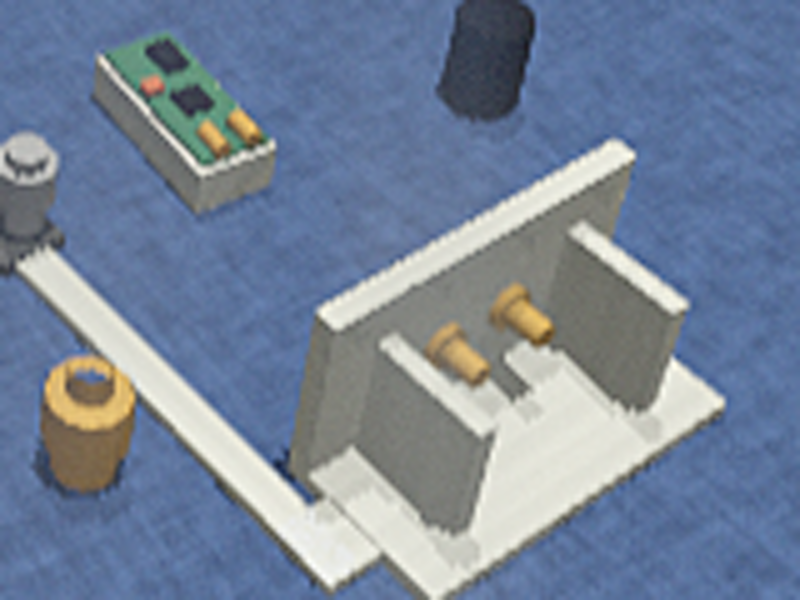

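View pics/cB.png

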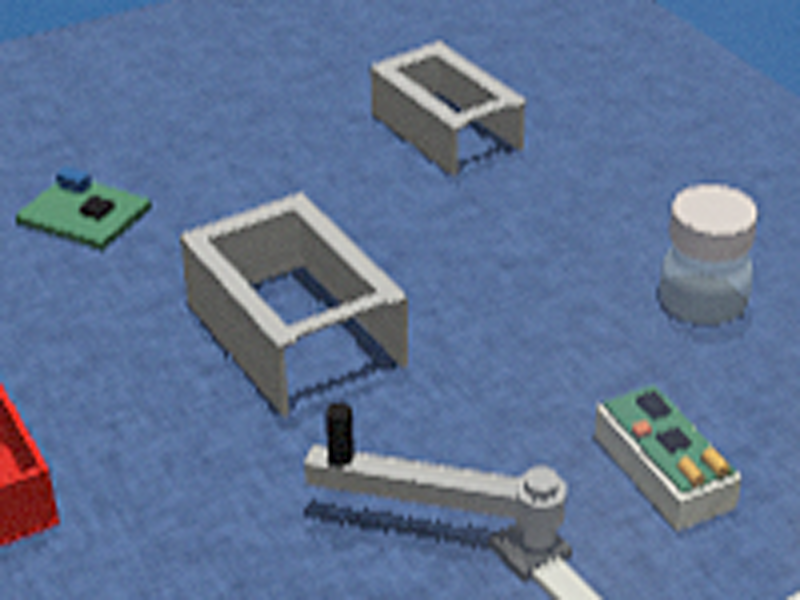

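```bash
cat > fit.py <<'E'
import numpy as np
from scipy.optimize import least_squares
cams={n:np.load(f"pics/{n}0.npz") for n in("scene","side")}
def proj(c,P):
    d=cams[c]; p=d["view"]@np.r_[P,1]; q=d["intrinsics"]@p[:3]; return q[:2]/q[2]
def px(crop,u,v):
    f,ox,oy,c={"sA":(5,240,95,"side"),"sB":(5,240,180,"side"),"cA":(5,340,220,"scene"),"cB":(4,210,130,"scene")}[crop]
    return c,np.array([(u+.5)/f-.5+ox,(v+.5)/f-.5+oy])
def W(p,l):
    c,s=np.cos(p[2]),np.sin(p[2]); return np.array([p[0]+c*l[0]-s*l[1],p[1]+s*l[0]+c*l[1],l[2]])
def fit(name,obs,x0,yaw=True):
    obs=[(*px(cr,u,v),np.array(l)/1000) for cr,u,v,l in obs]
    f=lambda p:np.concatenate([proj(c,W(p if yaw else [*p,0],l))-uv for c,uv,l in obs])
    r=least_squares(f,x0,loss="soft_l1")
    e=np.abs(f(r.x).reshape(-1,2)).max(1)
    print(name,np.round(r.x,4),"maxpx",np.round(e,1)); return r.x
if __name__=="__main__":
    P=fit("panel",[("sA",147,128,(-55,0,62)),("sA",371,106,(55,0,62)),("sA",160,221,(-55,0,0)),("sA",372,200,(55,0,0)),
     ("cA",318,310,(55,0,62)),("cA",617,140,(-55,0,62)),("cA",335,330,(55,8,62)),("cA",635,155,(-55,8,62))],[.5,.1,0.])
    M=fit("module",[("sA",248,402,(-14,-30,19)),("sA",310,402,(14,-30,19)),("sA",250,303,(-14,30,19)),("sA",308,300,(14,30,19)),("sA",250,417,(-14,-30,0)),("sA",308,417,(14,-30,0)),
     ("cA",272,147,(-14,30,19)),("cA",200,180,(14,30,19)),("cA",95,55,(14,-30,19)),("cA",170,35,(-14,-30,19)),("cA",200,212,(14,30,0)),("cA",272,180,(-14,30,0))],[.5,0,0.])
    I=fit("inner",[("sB",92,328,(-22,37,29)),("sB",203,314,(22,37,29)),("sB",224,480,(22,-37,29)),("sB",104,497,(-22,-37,29)),("sB",113,530,(-22,-37,0)),("sB",228,517,(22,-37,0)),
     ("cB",372,67,(22,-37,29)),("cB",440,42,(-22,-37,29)),("cB",523,101,(-22,37,29)),("cB",457,127,(22,37,29)),("cB",457,173,(22,37,0)),("cB",523,150,(-22,37,0)),("cB",372,115,(22,-37,0))],[.5,-.2,0.])
    O=fit("outer",[("sB",415,57,(-30,45,38)),("sB",551,43,(30,45,38)),("sB",586,210,(30,-45,38)),("sB",440,224,(-30,-45,38)),("sB",446,280,(-30,-45,0)),("sB",582,265,(30,-45,0)),
     ("cB",183,237,(30,-45,38)),("cB",302,194,(-30,-45,38)),("cB",406,296,(-30,45,38)),("cB",283,342,(30,45,38)),("cB",283,414,(30,45,0)),("cB",406,367,(-30,45,0)),("cB",187,303,(30,-45,0))],[.6,-.2,0.])
    pv=fit("pivot",[("sA",414,298,(0,0,37)),("cB",541,485,(0,0,37))],[.6,0.],False)
    pn=fit("pin",[("sA",546,335,(0,0,54)),("cB",339,409,(0,0,54))],[.6,0.],False)
    fit("jar",[("sA",91,438,(0,0,50)),("cB",714,208,(0,0,50))],[.5,0.],False)
    fit("cap",[("sA",73,278,(0,0,35)),("cA",495,5,(0,0,35))],[.5,0.],False)
    fit("att",[("sA",467,185,(0,0,40)),("cA",88,378,(0,0,40))],[.5,0.],False)
    R=lambda w:(lambda d,c,s:np.array([c*d[0]+s*d[1],-s*d[0]+c*d[1]]))(np.array(w)[:2]-P[:2],np.cos(P[2]),np.sin(P[2]))
    for n,v in dict(M=M,I=I,O=O,pv=pv,pn=pn).items(): print(n,np.round(R(v)*1000,1), np.round(v[2]-P[2],3) if len(v)>2 else "")
    d=R(pn)-R(pv); print("pin r",np.hypot(*d),"ang",np.arctan2(-(-d[1]) if 0 else d[1],d[0]), "bar", (np.arctan2(d[1],d[0])-np.pi)%(2*np.pi))
E
python3 fit.py
```

```text
panel [0.5317 0.1532 0.0648] maxpx [1.  1.  0.8 0.6 1.2 0.8 0.2 0.4]
module [ 0.5354  0.0409 -0.0436] maxpx [2.7 3.  1.4 1.2 0.2 0.5 1.4 1.9 0.7 2.  1.1 1. ]
inner [ 0.48   -0.2204  0.0916] maxpx [0.7 0.7 0.6 0.4 0.4 0.6 0.8 0.5 0.4 1.  1.1 0.2 0.5]
outer [ 0.622  -0.109   0.0453] maxpx [0.9 0.4 0.  0.4 1.6 0.2 1.1 0.5 0.2 1.4 0.8 0.3 0.3]
pivot [0.6015 0.0533] maxpx [2.5 0.9]
pin [ 6.547e-01 -1.000e-04] maxpx [0.2 0.1]
jar [ 0.4542 -0.0391] maxpx [0.4 0.4]
cap [0.4402 0.0722] maxpx [0.8 1.3]
att [0.634  0.1312] maxpx [4.  0.7]
M [  -3.5 -112.3] -0.108
I [ -75.7 -369.5] 0.027
O [  73.2 -267.5] -0.019
pv [  63.3 -104.2] 
pn [ 112.9 -161. ] 
pin r 0.07544145354487546 ang -0.8529860513583811 bar 2.288606602231412
```

```bash
sed -i 's/("sA",248,402/("sA",248,391/;s/("sA",310,402/("sA",310,391/' fit.py; python3 fit.py | grep -E "^(module|M) "
cat > h.py <<'E'
import numpy as np, cv2
from workcell import bot, hand, kinematics, get_obs, vision
from scipy.spatial.transform import Rotation as Ro
P=np.array([.5317,.1532,.0648])
def q(yaw,flip=False):   # tool y down, tool z (jaws) along (cos yaw, sin yaw)
    s=-1 if flip else 1
    y=np.array([0,0,-1.]); z=s*np.array([np.cos(yaw),np.sin(yaw),0]); x=np.cross(y,z)
    return Ro.from_matrix(np.c_[x,y,z]).as_quat()
def pw(x,y,z,P=None):
    P=globals()['P'] if P is None else P
    c,s=np.cos(P[2]),np.sin(P[2]); return np.array([P[0]+c*x-s*y,P[1]+s*x+c*y,z])
def st(t=""):
    o=get_obs(); print(t,round(o["time_s"],2),np.round(o["position"],4),"F",np.round(o["wrist_force"],1),"w",round(o["gripper_width"],4))
    return o
def shot(cam,name,crop=None,f=1):
    r=vision.read_camera(cam); np.savez(f"pics/{name}.npz",**r); im=r["frame"][:,:,::-1]
    if crop: im=im[crop[1]:crop[3],crop[0]:crop[2]]
    cv2.imwrite(f"pics/{name}.png",cv2.resize(im,None,fx=f,fy=f,interpolation=cv2.INTER_CUBIC)); return r
E
python3 - <<'E'
from h import *
for fl in (0,1):
    for p in [(.54,-.02,.30),(.54,.05,.022),(.48,-.22,.022),(.62,-.11,.022)]:
        j=kinematics.solve_ik(np.array(p),q(P[2],fl)); print(fl,p,None if j is None else np.round(j,2))
E
```

```text
module [ 0.5355  0.0412 -0.0451] maxpx [0.6 0.9 1.5 1.3 0.2 0.5 1.3 1.8 0.7 1.9 1.1 1.2]
M [  -3.4 -112. ] -0.11
0 (0.54, -0.02, 0.3) [-0.04  0.17  1.76 -0.    1.21 -0.1 ]
0 (0.54, 0.05, 0.022) [ 0.09  0.55  1.96 -0.    0.64  0.02]
0 (0.48, -0.22, 0.022) [-0.43  0.53  1.99 -0.    0.62 -0.5 ]
0 (0.62, -0.11, 0.022) [-0.18  0.64  1.76 -0.    0.74 -0.24]
1 (0.54, -0.02, 0.3) None
1 (0.54, 0.05, 0.022) None
1 (0.48, -0.22, 0.022) [-0.43  0.53  1.99 -0.    0.62  2.64]
1 (0.62, -0.11, 0.022) [-0.18  0.64  1.76 -0.    0.74  2.9 ]
```

```bash
python3 - <<'E'
from h import *
hand.move_gripper(.06)
bot.reach([.54,-.06,.26],q(P[2])); st()
r=shot("wrist","w1"); V=r["view"]; print("cam at",-V[:3,:3].T@V[:3,3], V[2,:3])
E
```

```text
2.91 [ 0.5402 -0.0593  0.26  ] F [-0.  -0.1 -0.4] w 0.0601
cam at [0.53390223 0.02479855 0.38474109] [ 0.02123825 -0.32311835 -0.94612022]
```

View pics/w1.png

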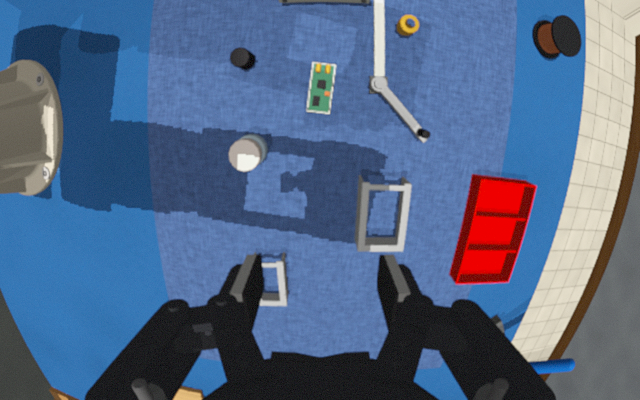

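The wrist view shows the module at about (321,88), the pivot at (378,84) and the panel's front edge at the top (285–370, 3). I'll enlarge it to refine the poses.

```bash
python3 - <<'E'
import cv2
s=cv2.imread("pics/w1.png")
cv2.imwrite("pics/w1A.png",cv2.resize(s[0:150,250:450],None,fx=4,fy=4,interpolation=cv2.INTER_CUBIC))
E
```

```text
(no output)
```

View pics/w1A.png

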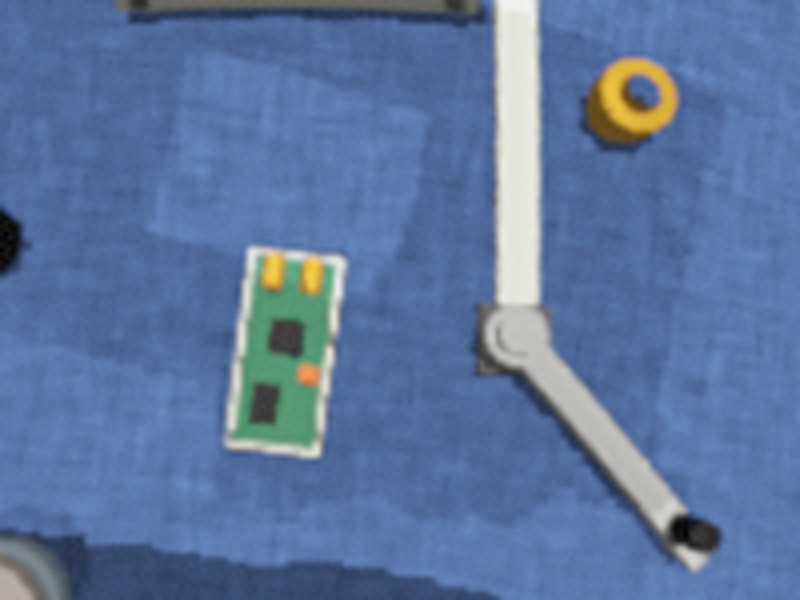

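```bash
cat > wf.py <<'E'
import numpy as np
from scipy.optimize import least_squares
import fit
def load(n): 
    d=np.load(f"pics/{n}.npz"); return d["intrinsics"],d["view"]
def ray2z(n,u,v,z):
    K,V=load(n); a=np.array([(u-K[0,2])/K[0,0],(v-K[1,2])/K[1,1]]); th=np.hypot(*a)
    d=np.r_[a/th*np.sin(th),np.cos(th)]; R=V[:3,:3]; c=-R.T@V[:3,3]; w=R.T@d; return c+w*(z-c[2])/w[2]
def rect(n,pts,locs,z):   # rigid fit of top corners
    A=np.array([ray2z(n,*p,z)[:2] for p in pts]); L=np.array(locs)
    f=lambda p:np.concatenate([fit.W(p,[*l,0])[:2]-a for l,a in zip(L,A)])
    r=least_squares(f,[*A.mean(0),0]); print(np.round(r.x,4),"res mm",np.round(r.fun.reshape(-1,2)*1000,1).tolist()); return r.x
E
python3 - <<'E'
from wf import *
c=lambda u,v:((u+.5)/4-.5+250,(v+.5)/4-.5)
print("module");rect("w1",[c(248,247),c(346,257),c(320,458),c(226,448)],[(-.014,.03),(.014,.03),(.014,-.03),(-.014,-.03)],.019)
print("panel",rect("w1",[c(132,13),c(477,13)],[(-.055,0),(.055,0)],0))
print("pivot",ray2z("w1",*c(518,333),.037),"pin",ray2z("w1",*c(703,534),.054))
E
```

```text
module
[ 0.5339  0.0409 -0.047 ] res mm [[0.1, 0.1], [-0.2, -0.2], [0.3, -0.1], [-0.2, 0.1]]
[0.5326 0.1531 0.0755] res mm [[-2.1, -0.2], [2.1, 0.2]]
panel [0.53256985 0.15307312 0.07546963]
pivot [0.59795757 0.05134687 0.037     ] pin [0.65229679 0.00146804 0.054     ]
```

```bash
sed -i 's/^P=.*/P=np.array([.532,.153,.068])/' h.py; python3 - <<'E'
from h import *
M=np.array([.5342,.0409,-.047])
g=pw(0,-.010,.022,M)
bot.reach(g+[0,0,.10],q(M[2])); bot.servo_line(g,velocity=.15); st("down")
hand.move_gripper(.0,30); st("gripped")
shot("wrist","w2")
E
```

```text
down 4.47 [0.5346 0.0307 0.0229] F [-0.3 -1.   0.3] w 0.0601
gripped 4.86 [0.5345 0.031  0.023 ] F [-0.5 -0.3  6.2] w 0.0272
```

View pics/w2.png

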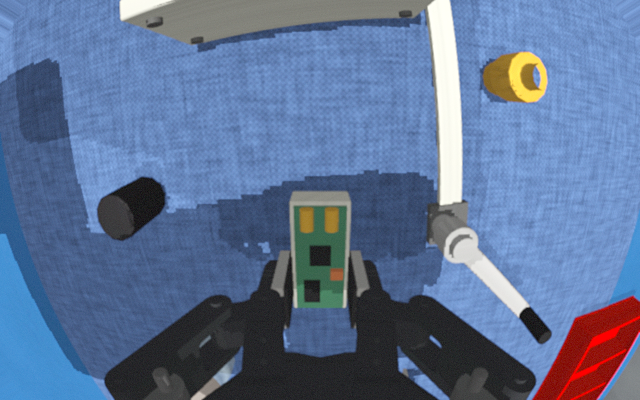

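The module is gripped, standing at (320,250). I'll align it to the lane and re-check the panel from closer.

```bash
python3 - <<'E'
from h import *
t=pw(0,-.060-.010,.0229)
bot.servo_line(t,q(P[2]),velocity=.08); st()
shot("wrist","w3")
E
```

```text
5.72 [0.537  0.0845 0.023 ] F [0.2 3.5 5.4] w 0.0273
```

View pics/w3.png

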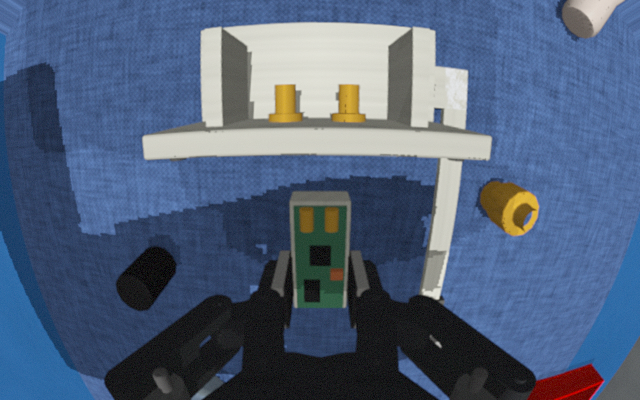

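```bash
python3 - <<'E'
from wf import *
rect("w3",[(145,160),(490,159),(143,137),(490,137)],[(-.055,0),(.055,0),(-.055,.008),(.055,.008)],.062)
E
```

```text
[0.5305 0.1531 0.0703] res mm [[-1.1, -0.4], [0.9, -0.5], [-1.4, 0.2], [1.6, 0.7]]
```

```bash
sed -i 's/^P=.*/P=np.array([.5315,.153,.069])/' h.py; cat >> h.py <<'E'
def push(x,y0,y1,z,step=.0015,lim=10,v=.04,yaw=None):
    d=np.array([-np.sin(P[2]),np.cos(P[2])])
    y=y0; b=None
    while True:
        bot.servo_line(pw(x,y,z),q(P[2] if yaw is None else yaw),velocity=v)
        f=-get_obs()["wrist_force"][:2]@d
        if b is None:b=f
        print(round(y,4),round(f,1),end=" | ")
        if abs(f-b)>lim: print("contact"); break
        y+=step
        if y>y1: print("end"); break
    return y
E
python3 - <<'E'
from h import *
y=push(0,-.046,-.036,.0229); st()
shot("wrist","w4")
E
```

```text
-0.046 -0.7 | -0.0445 0.5 | -0.043 2.2 | -0.0415 2.3 | -0.04 5.2 | -0.0385 16.2 | contact
 7.77 [0.5344 0.1132 0.023 ] F [  2.  -16.1   7.6] w 0.0274
```

View pics/w4.png

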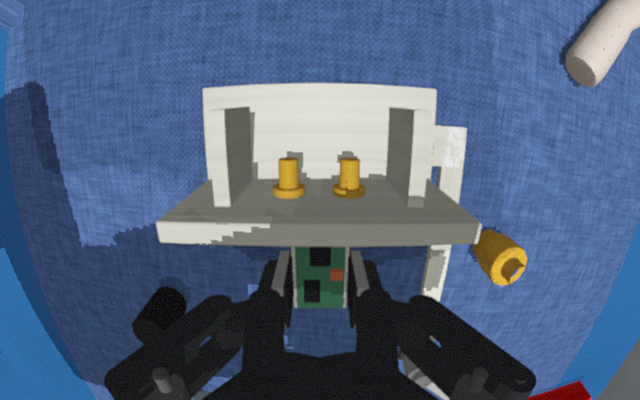

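```bash
python3 - <<'E'
from h import *
o=get_obs(); d=o["position"][:2]-P[:2]; c,s=np.cos(P[2]),np.sin(P[2]); print("panel-frame tcp",c*d[0]+s*d[1],-s*d[0]+c*d[1])
hand.move_gripper(.055); st("open")
bot.servo_line(o["position"]+[0,0,.12],velocity=.25)
I=np.array([.480,-.2204,.0916]); g=pw(0,-.010,.022,I)
bot.reach(g+[0,-.04,.14],q(I[2])); hand.move_gripper(.08)
shot("wrist","w5"); shot("side","s5",(240,95,400,215),5); st()
E
```

```text
panel-frame tcp 0.00011849422357420453 -0.03992328141747539
open 8.2 [0.5339 0.1149 0.0227] F [0.6 0.1 0.8] w 0.0551
 10.75 [ 0.481  -0.2702  0.162 ] F [ 0.6 -0.7  0.3] w 0.0801
```

View pics/w5.png

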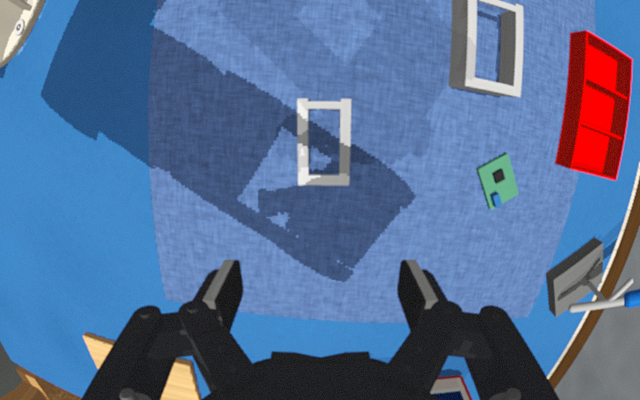

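View pics/s5.png

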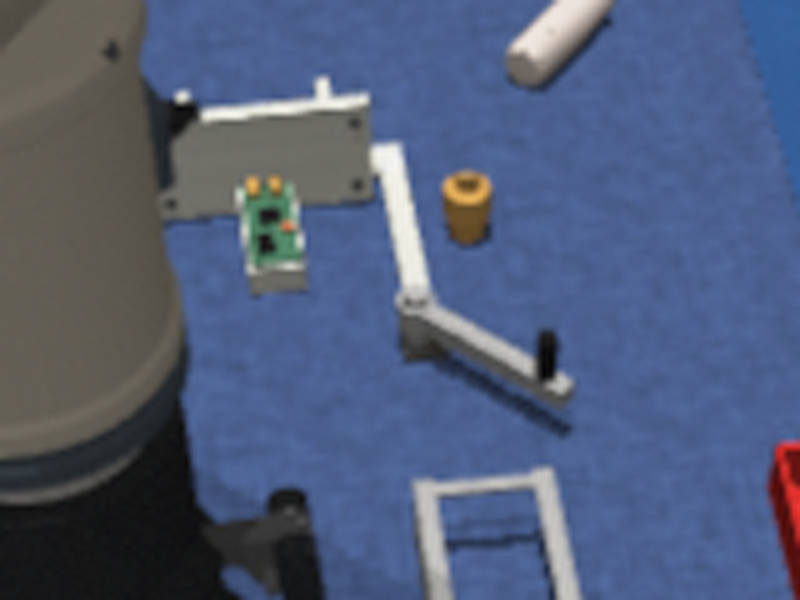

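```bash
python3 - <<'E'
from wf import *
from h import *
I=rect("w5",[(297,99),(351,99),(350,185),(297,185)],[(-.022,.037),(.022,.037),(.022,-.037),(-.022,-.037)],.029)
I0=np.array([.480,-.2204,.0916])
assert np.hypot(*(I-I0)[:2])<.006
I=(I+I0)/2; g=pw(0,-.010,.022,I)
bot.reach(g+[0,0,.09],q(I[2])); bot.servo_line(g,velocity=.15); st("down")
hand.move_gripper(0,30); st("grip")
for x,y in [(-.025,-.320),(-.018,-.215),(0,-.150)]:
    bot.servo_line(pw(x,y-.010,.0225),q(P[2]),velocity=.1)
st("lane"); shot("wrist","w6")
E
```

```text
[ 0.4792 -0.2203  0.0915] res mm [[0.0, 0.4], [-0.2, 0.1], [-0.9, -0.4], [1.0, -0.1]]
down 11.87 [ 0.4812 -0.231   0.0228] F [0.4 0.1 0.9] w 0.08
grip 12.28 [ 0.4811 -0.2306  0.0229] F [-0.6  0.7  6. ] w 0.0436
lane 15.18 [ 0.5428 -0.0065  0.023 ] F [-0.5  3.8  7.5] w 0.0434
```

View pics/w6.png

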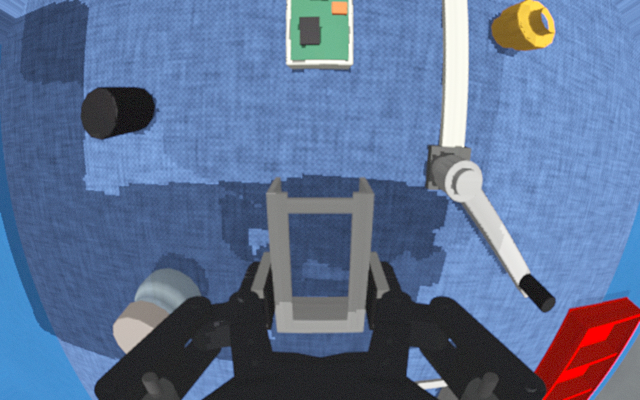

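```bash
python3 - <<'E'
from h import *
bot.servo_line(pw(0,-.053,.0227),q(P[2]),velocity=.08); st("near")
y=push(0,-.050,-.042,.0227); st()
shot("wrist","w7")
E
```

```text
near 16.72 [0.5352 0.0997 0.023 ] F [-0.6  1.1  6.8] w 0.0433
-0.05 -0.2 | -0.0485 0.5 | -0.047 1.9 | -0.0455 10.0 | contact
 17.72 [0.5347 0.1058 0.023 ] F [ 1.9 -9.9  5.9] w 0.0432
```

View pics/w7.png

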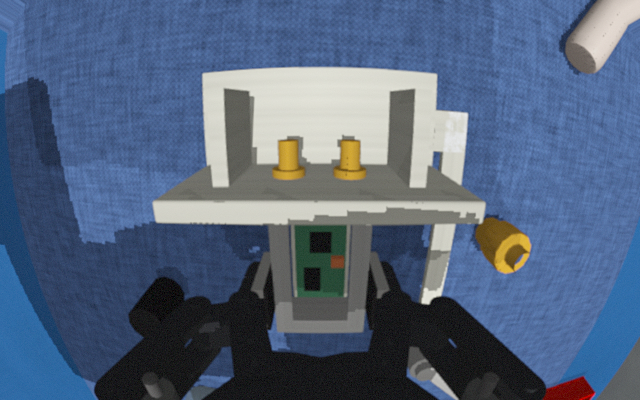

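```bash
python3 - <<'E'
from h import *
o=get_obs()
hand.move_gripper(.065); st("open")
bot.servo_line(o["position"]+[0,0,.12],velocity=.25)
O=np.array([.622,-.109,.0453]); g=pw(0,-.010,.022,O)
bot.reach(g+[0,-.06,.16],q(O[2])); hand.move_gripper(.085)
shot("wrist","w8"); shot("side","s8",(240,95,400,215),5); st()
E
```

```text
open 18.11 [0.5343 0.1075 0.0225] F [-0.6  1.1  0.5] w 0.065
 20.33 [ 0.6225 -0.1786  0.1821] F [-0.2  0.2 -0.2] w 0.0851
```

View pics/w8.png

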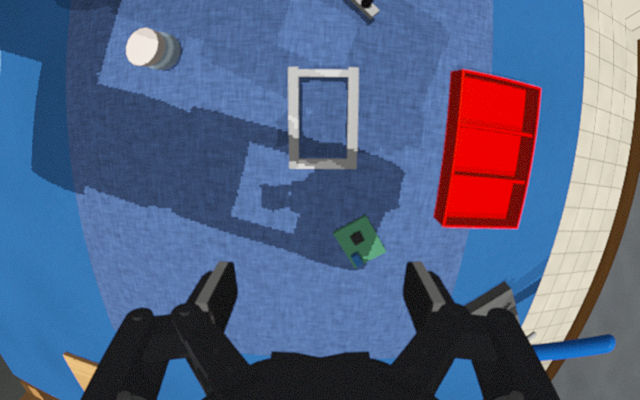

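View pics/s8.png

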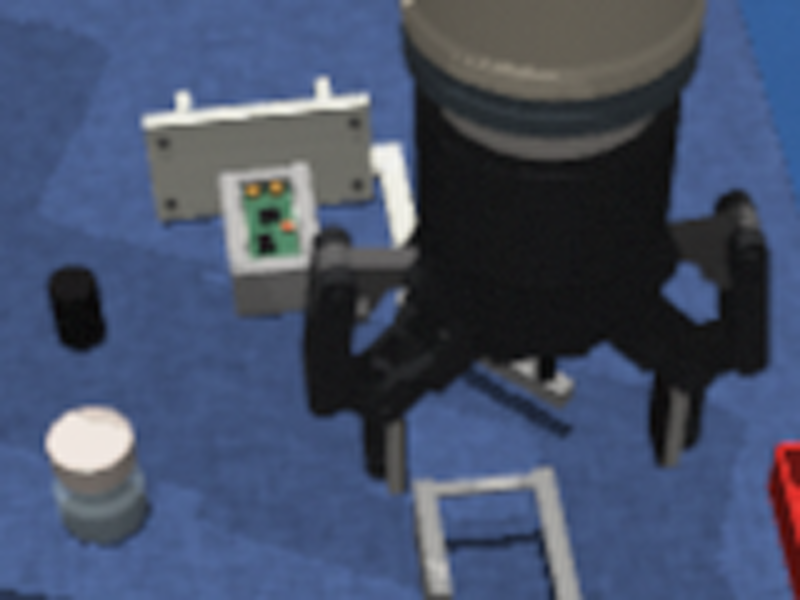

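```bash
python3 - <<'E'
from wf import *
from h import *
O=rect("w8",[(288,67),(359,67),(357,167),(289,168)],[(-.03,.045),(.03,.045),(.03,-.045),(-.03,-.045)],.038)
O0=np.array([.622,-.109,.0453])
assert np.hypot(*(O-O0)[:2])<.006
O=(O+O0)/2; g=pw(0,-.010,.023,O)
bot.reach(g+[0,0,.09],q(O[2])); bot.servo_line(g,velocity=.12); st("down")
hand.move_gripper(0,30); st("grip")
for x,y in [(0,-.262),(0,-.150)]:
    bot.servo_line(pw(x,y-.010,.0235),q(P[2]),velocity=.1)
st("lane"); shot("wrist","w9")
E
```

```text
[ 0.6215 -0.1079  0.0481] res mm [[-0.1, 0.8], [-0.4, 0.6], [-0.0, -1.2], [0.4, -0.2]]
down 21.69 [ 0.6228 -0.1187  0.0237] F [0.3 0.2 0.2] w 0.0849
grip 22.05 [ 0.6229 -0.1185  0.024 ] F [-0.8  0.3  6.1] w 0.0593
lane 24.18 [ 0.5429 -0.0064  0.024 ] F [0.4 1.8 8.9] w 0.0596
```

View pics/w9.png

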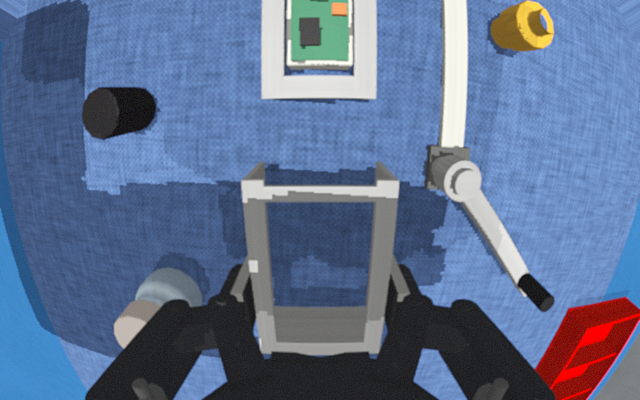

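```bash
python3 - <<'E'
from h import *
ok=True
for y in (-.135,-.115,-.095,-.075,-.062):
    bot.servo_line(pw(0,y,.0237),q(P[2]),velocity=.08)
    f=st(y)["wrist_force"]
    if np.hypot(f[0],f[1])>9: ok=False;print("STOP");break
if ok:
    y=push(0,-.059,-.050,.0237); st()
shot("wrist","w10")
E
```

```text
-0.135 24.7 [0.5409 0.0189 0.024 ] F [0.1 3.8 6.5] w 0.0594
-0.115 25.1 [0.5395 0.0389 0.024 ] F [-0.2  3.4  6.4] w 0.0593
-0.095 25.5 [0.5381 0.0589 0.024 ] F [-0.3  4.3  6.9] w 0.0597
-0.075 25.9 [0.5367 0.0788 0.024 ] F [-0.4  3.1  6.4] w 0.0596
-0.062 26.22 [0.5359 0.0918 0.024 ] F [-1.6  3.6  6.5] w 0.0595
-0.059 -1.4 | -0.0575 1.0 | -0.056 2.5 | -0.0545 4.0 | -0.053 15.8 | contact
 27.47 [0.5353 0.0982 0.024 ] F [  1.5 -15.8   8.3] w 0.0599
```

View pics/w10.png

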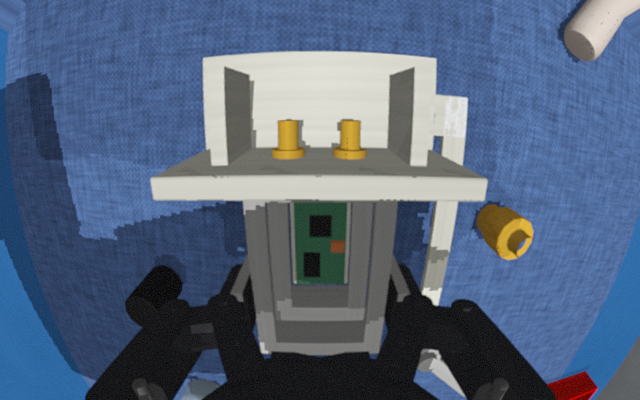

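```bash
python3 - <<'E'
from h import *
o=get_obs()
hand.move_gripper(.072); st("open")
bot.servo_line(o["position"]+[0,0,.13],velocity=.25)
hand.move_gripper(0)
C=pw(.062,-.106,0)[:2]
def pose(b,t,z):
    w=np.pi+b+P[2]; r=np.array([np.cos(w),np.sin(w)]); tau=np.array([-r[1],r[0]])
    return np.r_[C+.075*r+t*tau,z],q(P[2]+b)
p,qq=pose(2.3,.045,.17)
print("ik",np.round(kinematics.solve_ik(p,qq),2),p)
bot.reach(p,qq); st("above")
shot("side","s11",(240,95,400,215),5);shot("wrist","w11")
E
```

```text
open 27.8 [0.5346 0.1002 0.0234] F [0.4 0.4 0.8] w 0.0718
ik [ 0.04  0.52  1.56 -0.    1.06 -2.33] [0.68577816 0.03140193 0.17      ]
above 31.24 [0.6856 0.0315 0.17  ] F [ 0.  -0.3  0.2] w -0.0004
```

View pics/s11.png

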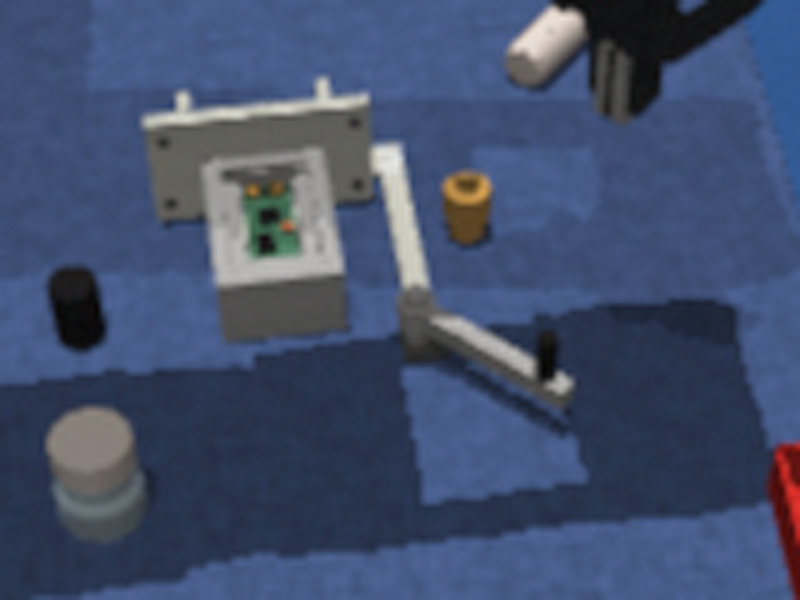

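View pics/w11.png

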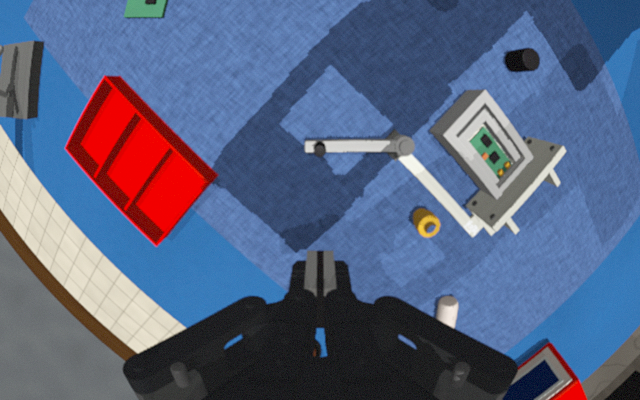

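```bash
cat > bar.py <<'E'
from h import *
C=pw(.062,-.106,0)[:2]
def pose(b,t,z):
    w=np.pi+b+P[2]; r=np.array([np.cos(w),np.sin(w)]); tau=np.array([-r[1],r[0]])
    return np.r_[C+.075*r+t*tau,z],q(P[2]+b)
E
python3 - <<'E'
from bar import *
p,qq=pose(2.3,.045,.053); bot.servo_line(p,qq,velocity=.2)
p,qq=pose(2.3,.02,.053); bot.servo_line(p,qq,velocity=.1); st()
for b in np.linspace(2.3,.25,11)[1:]:
    p,qq=pose(b,.018,.053); bot.servo_line(p,qq,velocity=.1)
    f=get_obs()["wrist_force"]; print(round(b,2),np.round(f,1))
    if np.linalg.norm(f)>15: break
st(); shot("side","s12",(240,95,400,215),5);shot("wrist","w12")
E
```

```text
32.48 [0.6686 0.0131 0.054 ] F [ 0.   0.7 -0.6] w 0.0003
2.09 [-0.9  0.7  0.1]
1.89 [ 0.3  0.1 -0.8]
1.68 [-0.   0.3  0. ]
1.48 [ 0.9  0.7 -0.6]
1.27 [-0.7  0.3 -0.8]
1.07 [0.  0.1 0.5]
0.86 [-0.9  1.2  0.7]
0.66 [ 0.2 -0.4  0.1]
0.45 [-0.6  0.3  0.5]
0.25 [-0.3 -0.6 -0.4]
 36.06 [0.5357 0.0107 0.0531] F [-0.3 -0.6 -0.4] w -0.0001
```

View pics/s12.png

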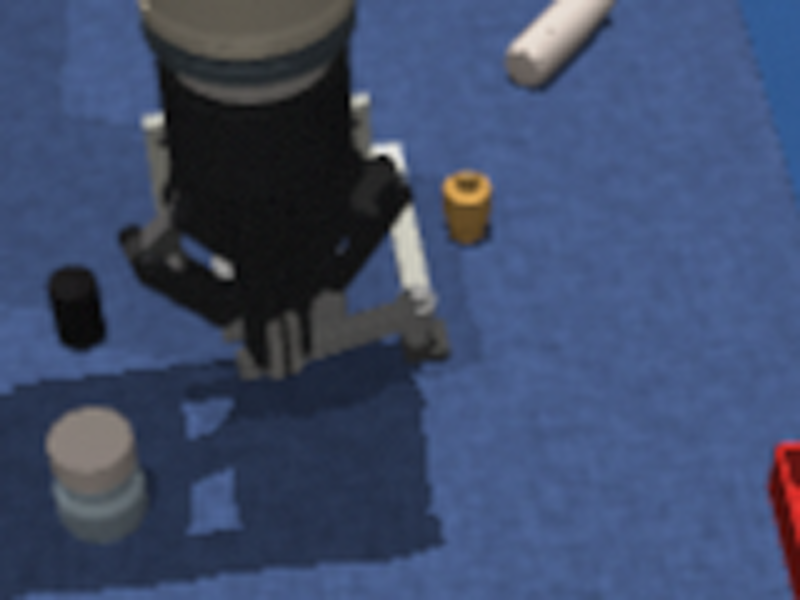

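View pics/w12.png

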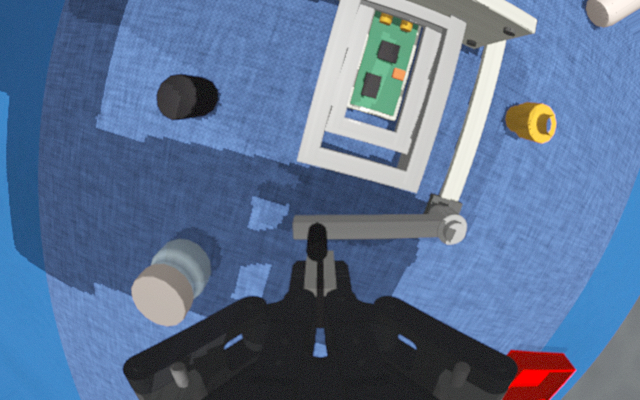

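The pin is against the fingertips (317,240) and the bar is following. I'll close the last part by force.

```bash
python3 - <<'E'
from bar import *
for b in [.15,.1,.07,.04,.02,0,-.02,-.04,-.06,-.08,-.1]:
    p,qq=pose(b,.018,.053); bot.servo_line(p,qq,velocity=.05)
    f=get_obs()["wrist_force"]; print(round(b,2),np.round(f,1))
    if np.hypot(f[0],f[1])>6: print("stop reached"); break
bot.dwell(.3)
p,qq=pose(b,.06,.053); bot.servo_line(p,qq,velocity=.15)
p,qq=pose(b,.06,.20); bot.servo_line(p,qq,velocity=.25)
bot.reach([.45,-.25,.30],q(P[2])); st()
shot("side","s13",(240,95,400,215),5);shot("scene","c13",(340,170,500,290),5);shot("wrist","w13")
E
```

```text
0.15 [0.8 0.1 0.4]
0.1 [-0.1  0.3 -0.1]
0.07 [ 0.5 -0.5  0.4]
0.04 [-0.3 -1.8  0.1]
0.02 [ 0.4 -0.8  0.9]
0 [-1.   0.2 -0.4]
-0.02 [-0.5 -0.4  0.1]
-0.04 [ 1.4 -8.3 -0.2]
stop reached
 40.74 [ 0.45   -0.2492  0.2988] F [ 0.2 -0.7  0.3] w 0.0004
```

View pics/s13.png

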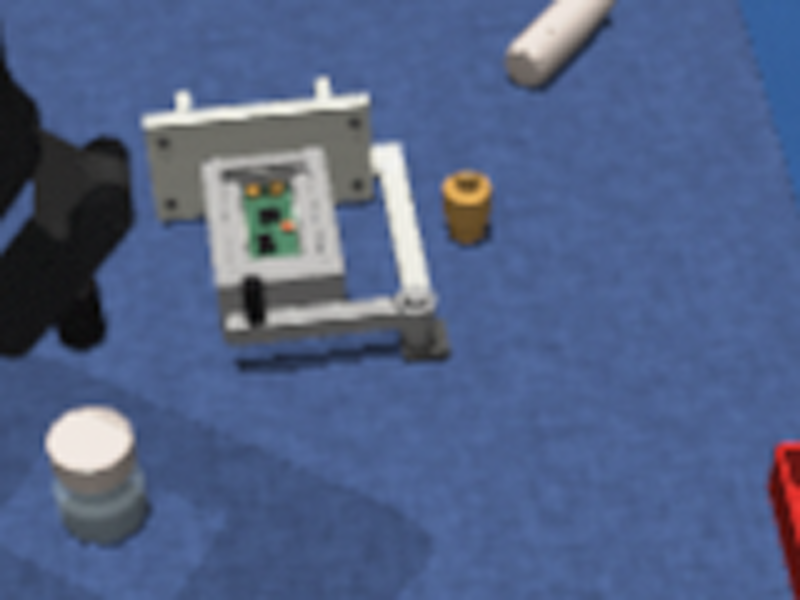

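View pics/c13.png

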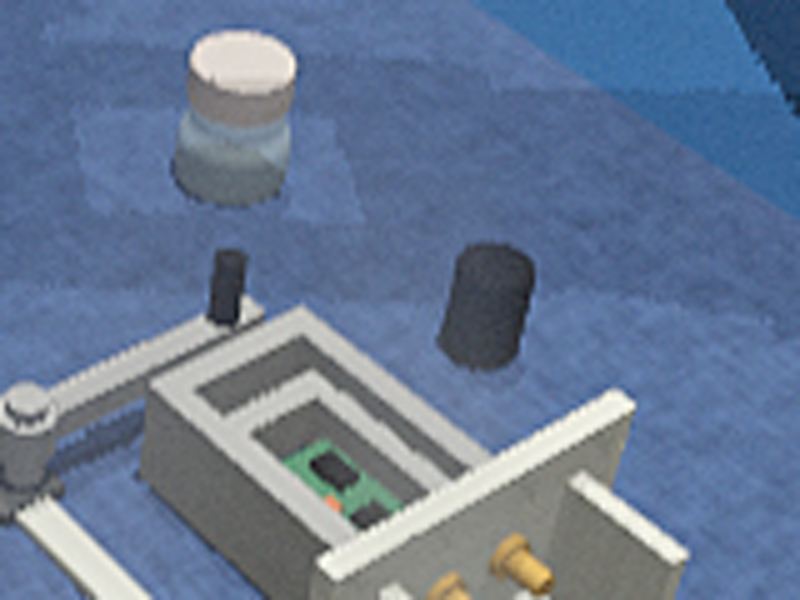

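```bash
python3 - <<'E'
from fit import *
Pn=np.array([.5315,.153,.069])
def rel(v):
    d=v[:2]-Pn[:2];c,s=np.cos(Pn[2]),np.sin(Pn[2]);return np.round([(c*d[0]+s*d[1])*1e3,(-s*d[0]+c*d[1])*1e3],1)
O=fit("outer",[("sA",203,160,(-30,45,38)),("sA",325,150,(30,45,38)),("sA",343,272,(30,-45,38)),("sA",217,284,(-30,-45,38))],[.53,.1,0.]); print(rel(O),O[2]-Pn[2])
p=fit("pin",[("sA",253,284,(0,0,54))],[.5,0.],False); print(rel(p),"expect -13,-106")
E
python3 - <<'E'
from workcell import hand_in
hand_in()
E
```

```text
outer [0.5363 0.1064 0.0532] maxpx [0.3 0.6 0.3 0.4]
[  1.6 -46.8] -0.015812402177262243
pin [0.5268 0.0433] maxpx [0.]
[ -12.3 -109.2] expect -13,-106
the job is handed in; nothing more can be done
```

I slid the module against the middle of the panel, slid the smaller cover and then the larger one over it, and swung the clamp bar shut. I then handed the job in at about 41 s of the 72 s allowed. The hand-in gives no verdict, so what follows rests on my own checks.

- **Seating:** The module and both covers each met the panel with a clear rise in force (10–16 N), at the y expected to within about 2 mm. My x offsets when placing them were about 0.
- **Larger cover, final picture:** It measured x = +1.6 mm, y = -46.8 mm (the limit is -50), and yaw -0.016 rad. That y is 1.8 mm short of home, within the roughly 2 mm camera error.
- **Clamp bar:** It ran up against its stop with about 8 N. The pin then measured within about 3 mm of its shut position, or 0.04 rad (the limit is 0.12).
- **Module and smaller cover, final state:** I did not measure these again at the end. In the last pictures they look seated and in line.
- **Bystanders:** The jar, capacitor and attenuator look unmoved in the last pictures. The spare board is outside those views; I never worked near it.
- **Robot:** It was clear of everything at hand-in.

One disagreement at the start: the module's end measured about 82 mm from the panel, against the 45–75 mm stated. Three cameras agreed on its position, so I used the measured value, and the contact point later confirmed it.

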